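Fish the tubing clamp out from under the pump guard and put it away

ROBOT

A 6-joint arm with a two-finger parallel gripper is mounted at the origin on a cart in front of the work surface, level with it; the furniture and walls round the work are solid. World frame = base frame: x ahead of the robot, y to its left, z up, the work surface at z = 0. Lengths are in mm, angles in rad, forces in N, time in s.
With the tool pointing down it reaches from about 300 to 850 mm from the base axis. Payload 4.2 kg.
Tool frame: the origin (TCP) lies where the fingers leave the gripper's body, on its centre line; the fingertips stand 78 mm ahead of it and the grasp point (between the pads) lies 60 mm ahead of it (manip.pinch_z is the distance from the TCP to the grasp point, in mm); z points along the fingers, y is the line along which they close (so a half turn about z gives the same grasp; the last joint's range is limited). The gripper opens to 91 mm and grips with 3 to 60 N. Pads are 32 mm wide; open, the fingers measure 118 mm over their backs; the gripper's body (76 mm by 178 mm) begins 60 mm behind the grasp point.
Start: joints at [1.292, 0.32, 1.565, -0, 1.257, -0.02], TCP at [147.154, 555.86, 292.276] pointing down, gripper open.
Joint ranges: [-3.11, 3.11], [-0.84, 2.01], [0.21, 2.61], [-1.34, 4.49], [0.05, 2.63], [-2.56, 2.56]. Speed limits (rad/s): [2.57, 2.57, 3.14, 3.14, 3.14, 3.14].

INTERFACE

Orientations are given as a rotation vector (axis times angle).
In Python, from plant import manip gives the robot as it stands.
- The arm moves only by the tool move_arm, never from a script. Its argument "plan" is a list that holds one entry, the list of rows, each a list of 7 numbers: the closure in counts, from 0 (fully open) to 255 (shut), then the shift along the tool's x, y, z in units of 40 mm (1.0 is 40 mm), then the turn, a rotation vector about the tool's x, y, z in units of 6 degrees (1.0 is 6 degrees). In form: [[[gripper, dx, dy, dz, ax, ay, az], ...]]. A call has 1 to 10 rows; each row is the pose to reach, as a shift and turn from the pose commanded when the call began, along the tool's axes at that moment; what a row does not reach only later rows make up. A row lasts 1/8 s, in which the tool goes at most 62.5 mm and 10.7 degrees, less where a joint would pass 70% of its speed; a pose out of reach is approached as far as the arm can. A call with a gripper value outside its range is refused whole. The fingers move at their own pace and stop on an object; "squeeze" is the grip in N (left out, the last holds). Time passes only in rows, so rows that repeat a pose let the fingers close. It gives the time, the measured TCP pose, the force, the opening and the grip force at its end, in the units of the state.
- manip.state(): the state, without advancing time (a new reading comes with each control period).
- manip.grab_frame(name): name is "scene" or "top" or "wrist"; returns the picture (400x640x3 uint8, red, green, blue); there is no depth.
- manip.camera_model(name): a dict with "fx", "fy", "cx", "cy" (pixels), "view" (4x4, takes a point from world to camera coordinates); the wrist camera has in their place "hand_eye" (4x4, takes a point from camera to tool coordinates, whose origin is the TCP and whose axes are the flange's). Camera axes: x right, y down, z forward; pixel columns grow to the right and rows downward; lengths in mm; the calibration is good to about 2 mm. A picture is of the moment at which its call begins: read the wrist's pose just before it. camera_model takes no time and is no camera call.
- manip.job_done(): hands the job in; it is judged then, once.
The state is a dict: "clock": time; "joint_pos": joint angles; "qvel": joint speeds; "joint_efforts": joint torques, N m; "tool_pos": TCP position; "orientation": TCP orientation; "ft_force": force on the tool from outside, world axes, zero at the start; "ft_torque": the same for the moment, N m; "grip_width": finger opening in mm; "finger_force": force on a finger pad.
Only numpy, scipy, OpenCV 4.12 (cv2) and the standard library are available. Lean on these libraries where they do the work, as an engineer would, in place of code of your own. Each camera call takes 0.05 s, during which the arm holds its last target. There are 200 camera calls.

TASK

The scissor-type tubing clamp has slid under the fixed pump guard, out of the gripper's reach. Take the hooked rod from its rest, reach it in through the slot under the guard's front sheet and draw the clamp out by a finger ring until both rings are well in front of the guard, then lay the rod back on its rest; finally squeeze the clamp fully shut, as it only then fits, and lay it flat in its narrow open case. Leave the bottles and vials standing, and do not touch the clamp with the gripper while its rings are still behind the guard.

Things in the scene. Friction and masses are not known exactly. Their poses are not given: they have to be found in the camera images.
- guard: Fixed pump guard by the wall: grey side plates, clear front sheet and clear flat top. Origin: on the countertop under the front sheet's outer face, mid width; x points into the guard, y left along the sheet, z up. 280 wide (inside y -137 to 137), 200 deep, 178 high. Front sheet (trim to x = -3) runs up from z = 70; below it an open slot. Outside each side plate a flange 18 wide, 10 high
- pump (a point): Front edge of the base plate of the pump (blue motor) inside the guard, at (110, 0, 46) in the guard's frame, same axes. The plate runs 88 on in x and 114 to either side, and all above it is pump, up to z = 165. It stands on rubber feet 18 across at guard x 125 and 185, y -100 and 100; below the plate it is open
- hook: Hooked rod, loose, lying level in the V notches of its rest. Origin: middle of the black handle on the rod's axis; x along the rod to the hook, z up. Handle 72 long, 14 wide (y), 22 high, flat sides: grasp it across y at the origin. Steel rod 7 thick to x = 175, where it bends down; a tail with a ball end runs back to x = -74. About 0.16 kg, balanced within 25 of the origin
- hook_tip (a point): Lowest point of the hook, at (170, 0, -37) in the hooked rod's frame; the downward leg is 6.6 thick, 33 long, its lower end leaning 5 back towards the handle, rounded
- rest: Fixed grey rest for the hooked rod: base 124 x 52 x 6 and two upright forks at x = -46 and 46 whose V notches, 34 wide at the top (z = 69), hold the rod's thin parts on both sides of the handle. Origin: underside centre; x along the rod, towards the side where the hook belongs. At rest the rod's axis is 55 above the origin, its own origin within 5 mm of the rest's middle
- clamp: Steel tubing clamp like scissors, lying flat, 155 long, 13 thick at the pivot, 0.14 kg. Origin: underside at the pivot; x points to the jaws (50 ahead), finger rings 85 behind; z up. Shut it is symmetric about x, 75 wide over the rings. Shanks, bars 8.4 thick, run from pivot to rings 8 to 10 beside the middle line; squeeze them together about 38 behind the pivot (26 wide shut, up to 50 open)
- clamp_arm (a joint): Opening of the clamp's second arm about the pivot, rad: 0 fully shut, up to 0.55; opening swings the second handle (on the +y side) to +y and its jaw to -y. A light friction holds it where it is left
- clamp_ring_a (a point): Centre of the first arm's finger ring (at -85, -19, 5.5 in the clamp's frame): hole 20 across, ring bar 8.4 thick, ring 37 over all, top at 9.7 above the countertop when flat
- clamp_ring_b (a point): Centre of the second arm's finger ring, same ring, at -85, +19, 5.5 when shut, moving with that arm
- clamp_mid (a point): Middle of the shut clamp's outline, 26 behind the pivot and 5.5 above its underside; axes as the clamp's
- case: Fixed grey open case for the clamp: outside 200 (x) x 98 (y) x 26 high, walls 5, floor 5 thick: inside 190 x 88 x 21 deep. Origin: underside centre; x along its length. The shut clamp lies in it lengthwise, either way round; open it is too wide
- case_floor (a point): Centre of the case's inner floor
- bottle_a: Brown sample bottle with a white cap, 51 across, 109 high, standing; origin underside centre
- bottle_b: Brown sample bottle with a dark cap, 51 across, 109 high, standing; origin underside centre
- dropper: Small dropper bottle, 31 across, 62 high, standing; origin underside centre
- vial_in: Capped vial, 28 across, 92 high, standing inside the guard; origin underside centre
- vial_out: Capped vial, 28 across, 92 high, standing in front of the guard to the right; origin underside centre

How it is judged:
By the outcome, as a careful person would: the job done as asked, in the order asked, and still so for the second after the job is handed in, with the robot touching nothing.
It also fails if it takes over 72 s, if anything falls off the work surface, if the arm or the gripper's body presses on something with over 40 N, if the wrist force passes 120 N, or if a joint passes its speed limit or range.

## Working session

There is one attempt and no reset: what is moved stays moved. The work goes in short steps, Python scripts to look and compute and a tool call to move; the robot and the scene stay as the last step left them, time stands still between calls to the robot, and variables do not carry over. Pictures are saved under pics/ and viewed, at most 10 in all, crops included, and the job is handed in when it is done.

Besides the shell and the picture viewer there is one more tool, called after "Emit:" as name([rows], argument=value, ...), one row to a line, values as JSON. move_arm: Moves the arm, as the interface text tells. Its arguments: {"type":"object","properties":{"plan":{"type":"array"},"squeeze":{"type":"number"}},"required":["plan"]}

```bash
ls; mkdir -p pics; python3 - <<'E'
from plant import manip
import cv2,json
print(manip.state())
for n in ("scene","top","wrist"):
    f=manip.grab_frame(n); cv2.imwrite(f"pics/{n}0.png",f[:,:,::-1])
    print(n,manip.camera_model(n))
a=cv2.imread("pics/scene0.png")
E
```

```text
pics
{'clock': 0.0, 'joint_pos': array([ 1.29200126e+00,  3.20300811e-01,  1.56565725e+00, -1.75813575e-05,
        1.25737432e+00, -2.00057196e-02]), 'qvel': array([ 0.00067032,  0.00025301, -0.00208361, -0.00194713, -0.0008623 ,
       -0.00081271]), 'joint_efforts': array([ 3.08652190e-03, -4.12452614e+01, -2.31975532e+01,  7.29665207e-02,
        4.57868027e-02, -1.59408901e-04]), 'tool_pos': array([147.05782204, 555.51127891, 291.42348637]), 'orientation': array([-4.05332055e-01, -3.11508907e+00,  2.70601909e-03]), 'ft_force': array([ 0.46148508, -0.5884389 , -0.02411571]), 'ft_torque': array([-0.00910592,  0.02192446,  0.01838223]), 'finger_force': 0.0, 'grip_width': 91.13086859491219}
scene {'fx': 392.6435925076485, 'fy': 392.6435925076485, 'cx': 322.74202003522373, 'cy': 204.7350844171663, 'view': array([[ 4.27484523e-01,  9.04017522e-01,  3.04995246e-03,
        -1.36070007e+02],
       [ 8.00558958e-01, -3.76990315e-01, -4.65815047e-01,
        -4.29169330e+02],
       [-4.19955162e-01,  2.01570390e-01, -8.84876850e-01,
         1.37122146e+03],
       [ 0.00000000e+00,  0.
[... 278 characters left out ...]
-01, -1.97785391e-01, -6.22754607e-01,
         3.90472295e+02],
       [ 6.05187861e-01,  1.47106940e-01, -7.82372802e-01,
         1.15778870e+03],
       [ 0.00000000e+00,  0.00000000e+00,  0.00000000e+00,
         1.00000000e+00]])}
wrist {'fx': 323.18309014827224, 'fy': 323.18309014827224, 'cx': 313.9272114624031, 'cy': 201.74864041035445, 'hand_eye': array([[-2.06649598e-04, -9.70176700e-01, -2.42398695e-01,
         6.73683000e+01],
       [ 9.99999712e-01, -3.77428387e-04,  6.58100443e-04,
         5.29450491e-01],
       [-7.29961865e-04, -2.42398490e-01,  9.70176499e-01,
        -9.30660151e+01],
       [ 0.00000000e+00,  0.00000000e+00,  0.00000000e+00,
         1.00000000e+00]])}
```

View pics/scene0.png

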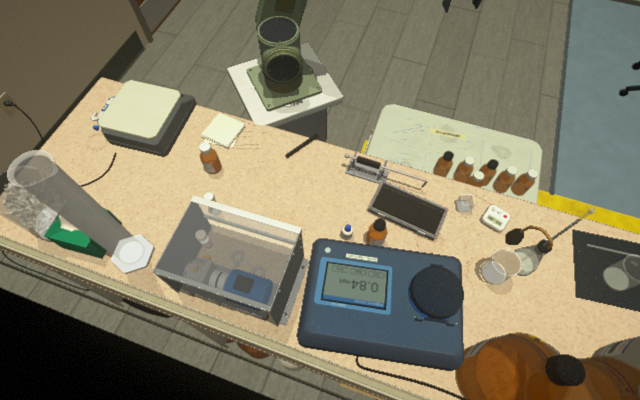

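View pics/top0.png

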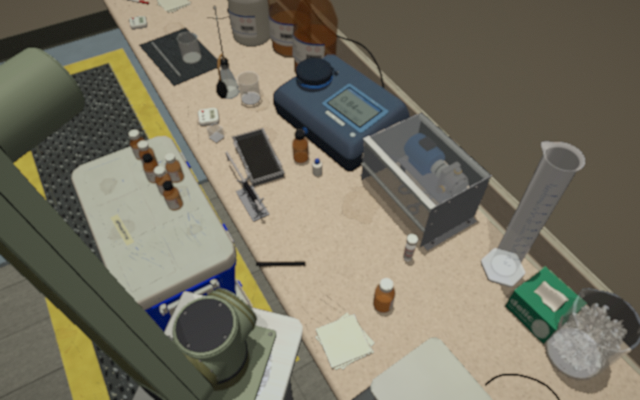

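Scene view: guard at about (160–300, 200–315), rest with rod at (350–425, 155–185), case at (370–445, 185–235), bottles at (208,158) and (376,232), dropper (347,231), vials (210,203) and (203,238). Top view: guard (365–490, 115–240), rest (230–265, 155–215), case (235–283, 130–183), and a black pen at (280,263).

```bash
cat > h.py <<'E'
import numpy as np, cv2
from scipy.spatial.transform import Rotation as R
from plant import manip
def cam(n, st=None):
    m=manip.camera_model(n); K=np.array([[m['fx'],0,m['cx']],[0,m['fy'],m['cy']],[0,0,1]])
    if 'view' in m: V=np.array(m['view'])
    else:
        T=np.eye(4); T[:3,:3]=R.from_rotvec(st['orientation']).as_matrix(); T[:3,3]=st['tool_pos']
        V=np.linalg.inv(T@np.array(m['hand_eye']))
    return K,V
def proj(c,P):
    K,V=c; P=np.atleast_2d(P); q=(K@(P@V[:3,:3].T+V[:3,3]).T).T; return q[:,:2]/q[:,2:]
def ray(c,uv):
    K,V=c; Ri=V[:3,:3].T; o=-Ri@V[:3,3]; d=Ri@np.linalg.inv(K)@np.array([*uv,1.]); return o,d/np.linalg.norm(d)
def onz(c,uv,z):
    o,d=ray(c,uv); return o+d*(z-o[2])/d[2]
def tri(*cu):
    A=np.zeros((3,3));b=np.zeros(3);L=[]
    for c,uv in cu:
        o,d=ray(c,uv);M=np.eye(3)-np.outer(d,d);A+=M;b+=M@o;L.append((o,d))
    p=np.linalg.solve(A,b); return p,[round(float(np.linalg.norm(np.cross(p-o,d))),1) for o,d in L]
def pics(items,name,W=800,H=600):
    # items: (img, x0,y0,x1,y1,scale,ox,oy)
    out=np.zeros((H,W,3),np.uint8)
    for im,x0,y0,x1,y1,s,ox,oy in items:
        c=cv2.resize(im[y0:y1,x0:x1],None,fx=s,fy=s,interpolation=cv2.INTER_CUBIC)
        h,w=c.shape[:2];h=min(h,H-oy);w=min(w,W-ox);out[oy:oy+h,ox:ox+w]=c[:h,:w]
    cv2.imwrite(name,out)
E
python3 - <<'E'
from h import *
s=cv2.imread('pics/scene0.png');t=cv2.imread('pics/top0.png')
pics([(s,150,190,310,320,2.5,0,0),(s,340,145,450,245,3,0,310) if 0 else (s,340,145,450,240,3,0,325),(t,355,110,495,240,2.8,402,0),(t,220,125,330,210,3,402,365)],'pics/c1.png')
E
```

```text
(no output)
```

View pics/c1.png

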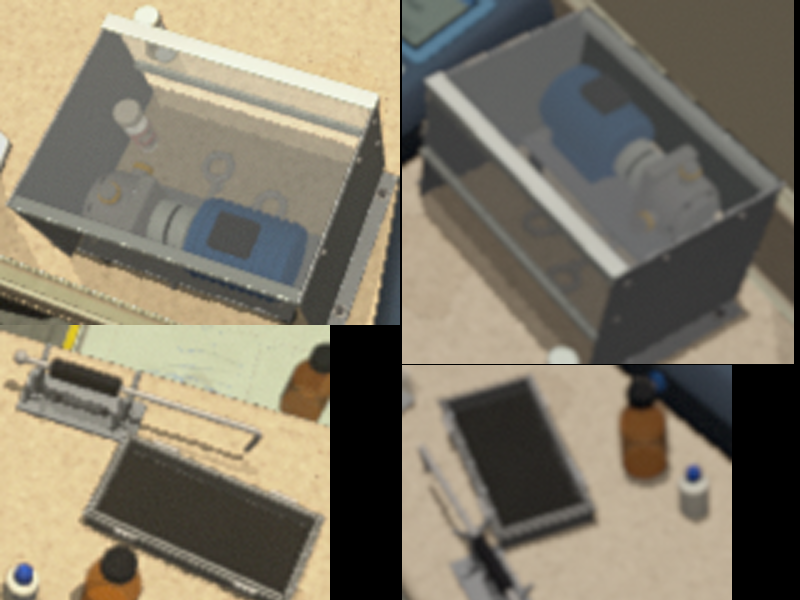

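The crops show the two finger rings behind the front sheet (scene px ≈(237,257),(258,272); top px ≈(404,189),(412,209)), jaws beneath the pump; rod in rest with hook pointing away, case empty.

```bash
python3 - <<'E'
from h import *
np.set_printoptions(precision=1,suppress=True)
S=cam('scene');T=cam('top')
s=lambda x,y:(150+x/2.5,190+y/2.5); s2=lambda x,y:(340+x/3,145+(y-325)/3)
t=lambda x,y:(355+(x-402)/2.8,110+y/2.8); t2=lambda x,y:(220+(x-402)/3,125+(y-365)/3)
print('guard top scene',[onz(S,s(*p),178) for p in((107,18),(378,98),(298,300),(12,203))])
print('guard top top',[onz(T,t(*p),178) for p in((615,275),(430,78),(585,12),(780,185))])
print('rings', onz(S,s(217,167),9),onz(S,s(270,206),9),onz(T,t(540,222),9),onz(T,t(563,278),9))
print('case scene',[onz(S,s2(*p),26) for p in((128,440),(322,520),(283,598),(85,517))])
print('case top',[onz(T,t2(*p),26) for p in((500,535),(442,405),(532,378),(593,512))])
print('hook corner z55', onz(S,s2(258,433),55),onz(T,t2(425,452),55))
print('rod at fork', onz(S,s2(135,393),55),'ball',onz(S,s2(22,357),55))
print('handle ends',onz(S,s2(50,368),66),onz(S,s2(120,385),66), onz(T,t2(475,540),66),onz(T,t2(508,590),66))
print('A',tri((S,(208,145)),(T,(387,284))),'B',tri((S,s2(122,562)),(T,t2(641,392))),'D',tri((S,s2(24,573)),(T,t2(693,473))))
print('vin cap',onz(S,s(125,110),92),'vout',tri((S,s(148,15)),(T,(412,239))))
E
```

```text
guard top scene [array([ 427.8, -401.3,  178. ]), array([ 617.7, -197.7,  178. ]), array([ 759.5, -334. ,  178. ]), array([ 572.9, -530.8,  178. ])]
guard top top [array([ 425.3, -402.6,  178. ]), array([ 617.6, -201.4,  178. ]), array([ 748.5, -333.8,  178. ]), array([ 565.2, -535.5,  178. ])]
rings [ 545.5 -364.3    9. ] [ 610.8 -328.1    9. ] [ 608.4 -331.9    9. ] [ 542.2 -365.4    9. ]
case scene [array([519.5,  98.9,  26. ]), array([674. , 221.2,  26. ]), array([725.9, 144.4,  26. ]), array([576. ,  20.7,  26. ])]
case top [array([511.3,  97.7,  26. ]), array([661.9, 214. ,  26. ]), array([723.3, 136.7,  26. ]), array([561.9,  19.6,  26. ])]
hook corner z55 [578.9 202.5  55. ] [571.  193.2  55. ]
rod at fork [489.6 118.9  55. ] ball [405.4  39.   55. ]
handle ends [435.   53.7  66. ] [481.  105.4  66. ] [469.2 103.   66. ] [421.4  54.1  66. ]
A (array([ 236.2, -328.2,  107.7]), [7.2, 7.2]) B (array([659.2,  -0.8, 103.6]), [3.0, 3.0]) D (array([613.3, -66.3,  52.7]), [1.7, 1.7])
vin cap [ 483.  -424.5   92. ] vout (array([ 385.7, -372. ,   91. ]), [2.6, 2.6])
```

```bash
cat >> h.py <<'E'
def rows(*tg):
    """tg: (x,y,z of TCP, yaw of tool x in deg) tool down; prints shift/turn units from current measured pose"""
    st=manip.state(); R0=R.from_rotvec(st['orientation']); p0=st['tool_pos']
    for x,y,z,yaw in tg:
        c,s=np.cos(np.radians(yaw)),np.sin(np.radians(yaw))
        Rt=R.from_matrix(np.array([[c,s,0],[s,-c,0],[0,0,-1.]]))
        d=R0.inv().apply(np.array([x,y,z])-p0)/40; w=(R0.inv()*Rt).as_rotvec(degrees=True)/6
        print((x,y,z,yaw),'->',np.round(np.r_[d,w],3).tolist())
def yaw(st=None):
    st=st or manip.state(); m=R.from_rotvec(st['orientation']).as_matrix(); return float(np.degrees(np.arctan2(m[1,0],m[0,0])))
E
python3 -c "
from h import *
print(yaw());rows((450,79,230,43))"
```

```text
165.1720554661451
(450, 79, 230, 43) -> [-10.37, -9.578, 1.553, -0.007, 0.013, 20.362]
```

Emit:
move_arm([
  [[0,-10.37,-9.58,1.55,0,0,20.36],[0,-10.37,-9.58,1.55,0,0,20.36],[0,-10.37,-9.58,1.55,0,0,20.36],[0,-10.37,-9.58,1.55,0,0,20.36],[0,-10.37,-9.58,1.55,0,0,20.36],[0,-10.37,-9.58,1.55,0,0,20.36],[0,-10.37,-9.58,1.55,0,0,20.36],[0,-10.37,-9.58,1.55,0,0,20.36],[0,-10.37,-9.58,1.55,0,0,20.36],[0,-10.37,-9.58,1.55,0,0,20.36]],
], squeeze=40)

```text
clock: 1.4
tool_pos: [451.6, 76.0, 229.6]
orientation: [2.76, 1.5, -0.001]
ft_force: [-0.0, 0.8, -0.2]
grip_width: 91.1
finger_force: 0.0
```

```bash
python3 -c "
from h import *
print(yaw(),manip.state()['joint_pos']);rows((450,79,230,43))"
```

```text
57.06157317483409 [ 1.41956448e-01  1.90610466e-01  1.91558218e+00 -7.54475935e-04
  1.03589336e+00  7.17225184e-01]
(450, 79, 230, 43) -> [0.042, -0.074, -0.01, 0.001, 0.008, 2.344]
```

Emit:
move_arm([
  [[0,0.04,-0.06,0,0,0,2.34],[0,0.04,-0.06,0,0,0,2.34],[0,0.04,-0.06,0,0,0,2.34]],
])

```text
clock: 1.78
tool_pos: [448.8, 81.8, 230.0]
orientation: [-2.915, -1.17, 0.001]
ft_force: [-1.2, 0.0, -0.5]
grip_width: 91.4
finger_force: 0.0
```

```bash
python3 - <<'E'
from h import *
st=manip.state(); f=manip.grab_frame('wrist'); cv2.imwrite('pics/w1.png',f[:,:,::-1])
np.save('w1.npy',np.r_[st['tool_pos'],st['orientation']]); print(st['tool_pos'],yaw(st))
E
```

```text
[448.75555947  81.81010032 230.03899053] 43.73518526391357
```

View pics/w1.png

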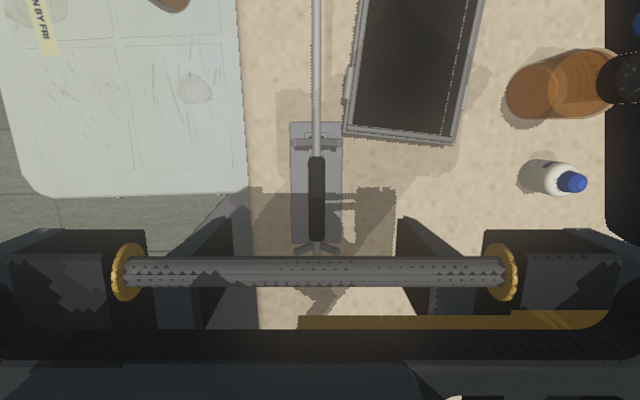

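The wrist view shows the handle from (317,157) to (316,241), rod running straight up the image at column ~317, case at upper right and clear space either side for the fingers.

```bash
python3 - <<'E'
from h import *
np.set_printoptions(precision=1,suppress=True)
w=np.load('w1.npy');st=dict(tool_pos=w[:3],orientation=w[3:]);C=cam('wrist',st)
g=cv2.cvtColor(cv2.imread('pics/w1.png'),cv2.COLOR_BGR2GRAY)
sub=(g[150:250,295:340]<60).astype(np.uint8)
n,l,s,c=cv2.connectedComponentsWithStats(sub);k=1+np.argmax(s[1:,4]);print(s[k]+[295,150,0,0,0],c[k]+[295,150])
x,y,ww,hh,_=s[k];x+=295;y+=150
yc=lambda r: 295+np.mean(np.where(l[r-150]==k)[0])
for z in(55,66): print(z,onz(C,(yc(y+8),y),z),onz(C,(yc(y+hh-8),y+hh),z))
a,b=onz(C,(yc(y+8),y+8),64),onz(C,(yc(y+hh-8),y+hh-8),64);d=(a-b)[:2];print('handle yaw',np.degrees(np.arctan2(d[1],d[0])))
gg=g.astype(int)
for r in(10,60,110): print(r,gg[r,305:330])
E
```

```text
[308 166  17  75 794] [316.3 214.7]
55 [469.4 107.2  55. ] [425.9  56.8  55. ]
66 [470.6 108.1  66. ] [428.9  59.7  66. ]
handle yaw 50.695307383695436
10 [184 185 185 186 188 191 156 129 151 164 176 188 182 170 158 141 168 185
 185 175 167 169 171 173 171]
60 [182 180 182 183 185 184 146 124 149 163 176 191 184 169 156 136 164 182
 184 175 166 164 164 162 163]
110 [170 169 170 170 170 173 158 128 132 143 156 172 166 154 142 135 158 168
 163 159 157 158 161 163 165]
```

```bash
python3 - <<'E'
from h import *
np.set_printoptions(precision=1,suppress=True)
w=np.load('w1.npy');st=dict(tool_pos=w[:3],orientation=w[3:]);C=cam('wrist',st)
a,b=onz(C,(316.2,10),55),onz(C,(316.0,130),55);d=(a-b)[:2];print('rod yaw',np.degrees(np.arctan2(d[1],d[0])),a,b)
u=d/np.linalg.norm(d)
far=onz(C,(316,157),66);near=onz(C,(316,241),66);print(far,near,np.linalg.norm(far-near))
o=(far+near)[:2]/2; o2=b[:2]+u*np.dot(o-b[:2],u);print('origin',o,o2)
o=o2
th=np.degrees(np.arctan2(u[1],u[0]))
rows((o[0],o[1],150,th),(o[0],o[1],115,th))
# cross-check: hook corner vs scene/top
print('corner proj',o+175*u, proj(cam('scene'),np.r_[o+175*u,55]),proj(cam('top'),np.r_[o+175*u,55]))
E
```

```text
rod yaw 43.71456916712884 [557.6 183.5  55. ] [494.6 123.2  55. ]
[479.6 109.   66. ] [428.6  60.   66. ] 70.75639666425784
origin [454.1  84.5] [454.1  84.6]
(np.float64(454.0948706634143), np.float64(84.55015541557655), 150, np.float64(43.714569167128836)) -> [0.143, 0.044, 2.003, -0.002, 0.002, 0.007]
(np.float64(454.0948706634143), np.float64(84.55015541557655), 115, np.float64(43.714569167128836)) -> [0.143, 0.044, 2.878, -0.002, 0.002, 0.007]
corner proj [580.6 205.5] [[427.2 181.1]] [[224.9 150.9]]
```

Emit:
move_arm([
  [[0,0.14,0.04,1.5,0,0,0],[0,0.14,0.04,2.4,0,0,0],[0,0.14,0.04,2.87,0,0,0],[0,0.14,0.04,2.87,0,0,0],[255,0.14,0.04,2.87,0,0,0],[255,0.14,0.04,2.87,0,0,0],[255,0.14,0.04,2.87,0,0,0],[255,0.14,0.04,2.87,0,0,0],[255,0.14,0.04,2.87,0,0,0],[255,0.14,0.04,2.87,0,0,0]],
], squeeze=45)

```text
clock: 3.08
tool_pos: [454.0, 84.6, 115.5]
orientation: [-2.916, -1.169, -0.0]
ft_force: [0.1, -0.3, 0.1]
grip_width: 33.8
finger_force: 0.0
```

Emit:
move_arm([
  [[255,0,0,0,0,0,0],[255,0,0,0,0,0,0],[255,0,0,0,0,0,0],[255,0,0,0,0,0,0],[255,0,0,-0.4,0,0,0],[255,0,0,-1.2,0,0,0],[255,0,0,-2.0,0,0,0],[255,0,0,-2.5,0,0,0]],
])

```text
clock: 4.08
tool_pos: [454.0, 84.8, 216.6]
orientation: [-2.916, -1.169, -0.001]
ft_force: [-0.4, -0.1, -2.5]
grip_width: 14.0
finger_force: 45.0
```

```bash
cat >> h.py <<'E'
G0=np.array([522.,-301.]); GA=np.radians(-43.55); GX=np.array([np.cos(GA),np.sin(GA)]); GY=np.array([-GX[1],GX[0]])
def g2w(x,y): return G0+x*GX+y*GY
def w2g(p): d=np.asarray(p)[:2]-G0; return np.array([d@GX,d@GY])
E
python3 - <<'E'
from h import *
np.set_printoptions(precision=1,suppress=True)
# guard calibration check
for p in ((427.8,-401.3),(617.7,-197.7),(425.3,-402.6),(617.6,-201.4)): print(w2g(p))
S=cam('scene');T=cam('top')
g=lambda im,c,u,v:0
for n,c,uv in(('a',S,(236.8,256.8)),('b',S,(258,272.4)),('b',T,(404.3,189.3)),('a',T,(412.5,209.3))): print(n,w2g(onz(c,uv,9)))
# guard bottom check: front sheet lower edge z=70 in scene
print(proj(S,[np.r_[g2w(0,y),70] for y in(-137,137)]),proj(T,[np.r_[g2w(0,y),70] for y in(-137,137)]))
h=manip.state();print(h['finger_force'],h['grip_width'],h['tool_pos'],h['joint_pos'])
s,t=cv2.imread('pics/scene0.png'),cv2.imread('pics/top0.png')
for im,c in((s,S),(t,T)):
    for q in [[np.r_[g2w(x,y),z] for x,y in((0,-140),(0,140),(200,140),(200,-140))] for z in(178,)]+[[np.r_[g2w(0,y),70] for y in(-137,137)]]:
        cv2.polylines(im,[(proj(c,q)*16).astype(np.int32)],True,(0,0,255),1,cv2.LINE_AA,4)
pics([(s,150,190,310,320,2.5,0,0),(s,205,235,275,290,5.5,0,325),(t,355,110,495,240,2.8,402,0),(t,385,170,430,225,4,402,370)],'pics/c2.png')
E
```

```text
[   0.8 -137.6]
[ -1.8 140.8]
[  -0.1 -140.3]
[  0.7 138.1]
a [ 60.6 -29.7]
b [83.1 41.5]
b [83.9 37.1]
a [ 59.  -32.8]
[[204.9 216.5]
 [301.5 246.6]] [[423.1 232.4]
 [362.4 164.9]]
44.99906301498413 14.031858641853887 [454.   84.8 216.6] [0.2 0.2 1.9 0.  1.  1. ]
```

View pics/c2.png

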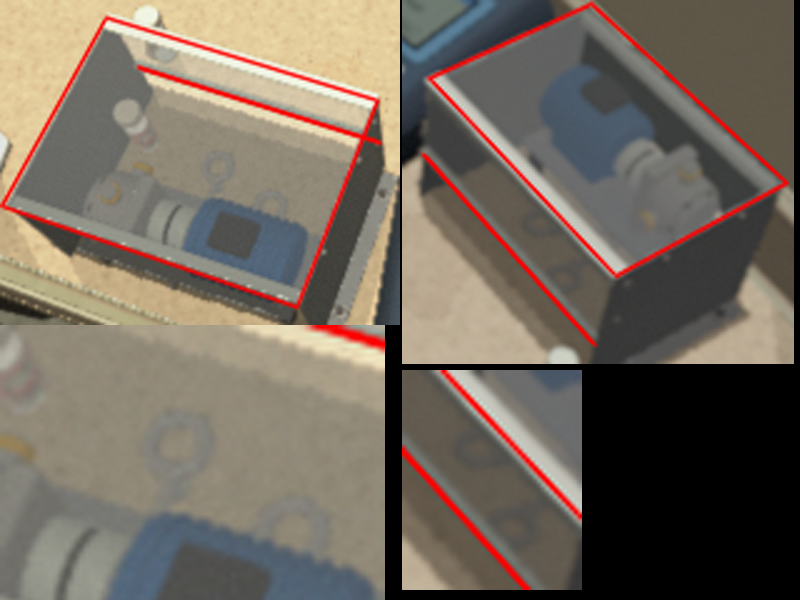

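The overlay confirms the guard frame. Ring a at scene (237.5,256.3) / top (412.8,209) gives guard (60,−31).

```bash
python3 - <<'E'
from h import *
A=-43.55
t=[(*g2w(-210,-31).round(1),256,A),(*g2w(-210,-31).round(1),115.5,A),(*g2w(-112,-31).round(1),115.5,A)]
rows(*t)
E
```

```text
(np.float64(348.4), np.float64(-178.8), 256, -43.55) -> [-6.459, 2.941, -0.991, -0.006, -0.008, 14.539]
(np.float64(348.4), np.float64(-178.8), 115.5, -43.55) -> [-6.463, 2.941, 2.522, -0.006, -0.008, 14.539]
(np.float64(419.5), np.float64(-246.3), 115.5, -43.55) -> [-6.343, 5.389, 2.522, -0.006, -0.008, 14.539]
```

Emit:
move_arm([
  [[255,0,0,-1,0,0,0],[255,-6.46,2.94,-1,0,0,14.54],[255,-6.46,2.94,-1,0,0,14.54],[255,-6.46,2.94,-1,0,0,14.54],[255,-6.46,2.94,-1,0,0,14.54],[255,-6.46,2.94,-1,0,0,14.54],[255,-6.46,2.94,-1,0,0,14.54],[255,-6.46,2.94,-1,0,0,14.54],[255,-6.46,2.94,-1,0,0,14.54],[255,-6.46,2.94,-1,0,0,14.54]],
])

```text
clock: 5.32
tool_pos: [348.1, -178.7, 255.1]
orientation: [-2.917, 1.164, 0.002]
ft_force: [-0.5, -0.3, -1.3]
grip_width: 14.0
finger_force: 45.0
```

```bash
python3 - <<'E'
from h import *
A=-43.55
t=[(*g2w(-210,-31).round(1),256,A),(*g2w(-210,-31).round(1),115.5,A),(*g2w(-112,-31).round(1),115.5,A)]
print(yaw());rows(*t)
E
```

```text
-43.496981286779295
(np.float64(348.4), np.float64(-178.8), 256, -43.55) -> [0.007, -0.002, -0.023, -0.001, 0.012, 0.009]
(np.float64(348.4), np.float64(-178.8), 115.5, -43.55) -> [0.012, -0.002, 3.489, -0.001, 0.012, 0.009]
(np.float64(419.5), np.float64(-246.3), 115.5, -43.55) -> [2.463, -0.001, 3.486, -0.001, 0.012, 0.009]
```

Lower outside, enter through the slot, stop over the ring and check.

Emit:
move_arm([
  [[255,0,0,1.3,0,0,0],[255,0,0,2.5,0,0,0],[255,0,0,3.48,0,0,0],[255,0,0,3.48,0,0,0],[255,0.8,0,3.48,0,0,0],[255,1.6,0,3.48,0,0,0],[255,2.2,0,3.48,0,0,0],[255,2.46,0,3.48,0,0,0],[255,2.46,0,3.48,0,0,0]],
])

```text
clock: 6.45
tool_pos: [420.2, -246.9, 117.1]
orientation: [2.918, -1.165, 0.002]
ft_force: [-0.7, 0.2, -2.1]
grip_width: 13.6
finger_force: 45.0
```

```bash
python3 - <<'E'
from h import *
np.set_printoptions(precision=1,suppress=True)
st=manip.state();f=manip.grab_frame('scene')[:,:,::-1].copy();t=manip.grab_frame('top')[:,:,::-1].copy()
S=cam('scene');T=cam('top')
d=np.array([np.cos(np.radians(yaw(st))),np.sin(np.radians(yaw(st)))])
o=np.r_[st['tool_pos'][:2],st['tool_pos'][2]-60.5]
tip=o+np.r_[d*170,-37];cor=o+np.r_[d*173,0]
print('tip',tip,w2g(tip),proj(S,[tip,cor]),proj(T,[tip,cor]),st['ft_force'])
big=lambda im,x0,y0,x1,y1,k:cv2.resize(im[y0:y1,x0:x1],None,fx=k,fy=k,interpolation=cv2.INTER_CUBIC)
cv2.imwrite('pics/s3.png',np.hstack([big(f,205,195,285,295,5),big(t,375,150,455,250,5)]))
E
```

```text
tip [ 543.5 -364.    19.6] [ 58.9 -30.8] [[235.9 254.7]
 [232.7 250.7]] [[412.6 206.6]
 [415.4 198. ]] [-0.7  0.2 -2.1]
```

View pics/s3.png

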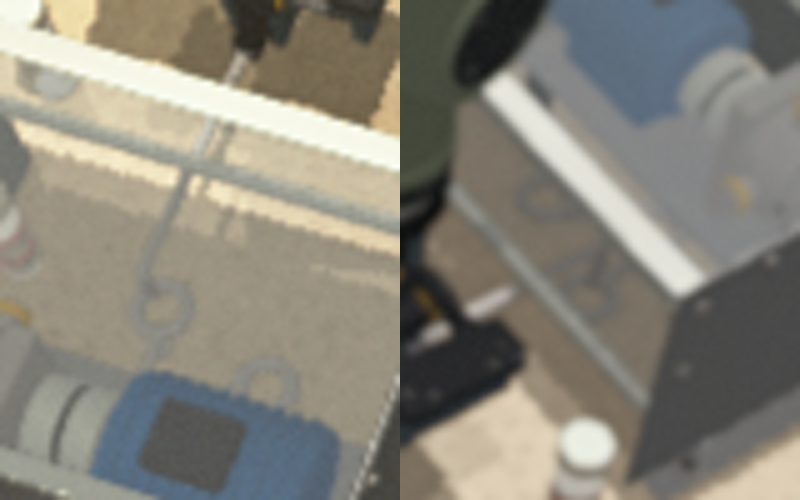

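The hook's leg (scene crop ≈(150,290), top crop ≈(600,275)) stands above the hole of ring a (scene crop centre (162,308), top crop (588,285)), as predicted by the kinematics. Lower gently.

Emit:
move_arm([
  [[255,0.03,0,0.1,0,0,0],[255,0.03,0,0.2,0,0,0],[255,0.03,0,0.26,0,0,0],[255,0.03,0,0.31,0,0,0],[255,0.03,0,0.31,0,0,0]],
])

```text
clock: 7.18
tool_pos: [420.6, -247.5, 103.6]
orientation: [-2.917, 1.165, 0.001]
ft_force: [-0.5, 0.1, -2.3]
grip_width: 13.8
finger_force: 45.0
```

Emit:
move_arm([
  [[255,0,0,0.08,0,0,0],[255,-0.1,0,0.08,0,0,0],[255,-0.25,0,0.08,0,0,0],[255,-0.45,0,0.08,0,0,0],[255,-0.7,0,0.08,0,0,0],[255,-0.95,0,0.08,0,0,0],[255,-1.15,0,0.08,0,0,0],[255,-1.25,0,0.08,0,0,0],[255,-1.25,0,0.08,0,0,0]],
])

```text
clock: 8.3
tool_pos: [384.0, -212.8, 100.6]
orientation: [-2.917, 1.165, 0.001]
ft_force: [-0.2, 1.1, -1.6]
grip_width: 13.9
finger_force: 45.0
```

```bash
python3 - <<'E'
from h import *
np.set_printoptions(precision=1,suppress=True)
st=manip.state();f=manip.grab_frame('scene')[:,:,::-1].copy();t=manip.grab_frame('top')[:,:,::-1].copy()
d=np.array([np.cos(np.radians(yaw(st))),np.sin(np.radians(yaw(st)))])
tip=np.r_[st['tool_pos'][:2]+d*170,st['tool_pos'][2]-97.5]
print('tip',tip,w2g(tip),proj(cam('scene'),tip),proj(cam('top'),tip))
big=lambda im,x0,y0,x1,y1,k:cv2.resize(im[y0:y1,x0:x1],None,fx=k,fy=k,interpolation=cv2.INTER_CUBIC)
cv2.imwrite('pics/s4.png',np.hstack([big(f,205,195,285,295,5),big(t,375,150,455,250,5)]))
E
```

```text
tip [ 507.3 -329.8    3.1] [  9.2 -31.1] [[244.4 240.7]] [[397.8 217.7]]
```

View pics/s4.png

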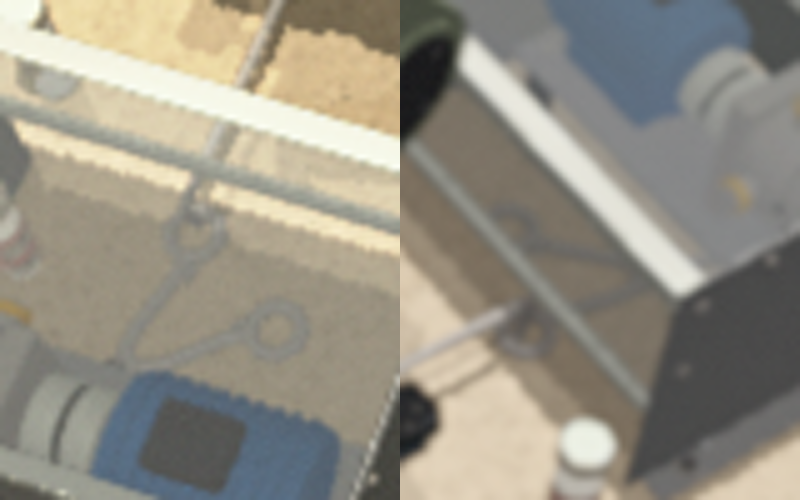

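The hook holds ring a (scene crop (195,225)) and the clamp has followed about 50 mm, ring b now at crop (275,328). Continue the pull.

Emit:
move_arm([
  [[255,-0.2,0,0,0,0,0],[255,-0.6,0,0,0,0,0],[255,-1.0,0,0,0,0,0],[255,-1.4,0,0,0,0,0],[255,-1.8,0,0,0,0,0],[255,-2.2,0,0,0,0,0],[255,-2.5,0,0,0,0,0],[255,-2.7,0,0,0,0,0],[255,-2.75,0,0,0,0,0],[255,-2.75,0,0,0,0,0]],
])

```text
clock: 9.65
tool_pos: [304.3, -137.0, 100.4]
orientation: [-2.917, 1.165, 0.003]
ft_force: [0.8, 0.1, -2.0]
grip_width: 14.0
finger_force: 45.0
```

```bash
python3 - <<'E'
from h import *
np.set_printoptions(precision=1,suppress=True)
st=manip.state();f=manip.grab_frame('scene')[:,:,::-1].copy();t=manip.grab_frame('top')[:,:,::-1].copy()
d=np.array([np.cos(np.radians(yaw(st))),np.sin(np.radians(yaw(st)))])
tip=np.r_[st['tool_pos'][:2]+d*170,st['tool_pos'][2]-97.5]
print('tip',tip,w2g(tip),proj(cam('scene'),tip),proj(cam('top'),tip))
big=lambda im,x0,y0,x1,y1,k:cv2.resize(im[y0:y1,x0:x1],None,fx=k,fy=k,interpolation=cv2.INTER_CUBIC)
cv2.imwrite('pics/s5.png',np.hstack([big(f,200,160,300,280,4),big(t,345,150,445,270,4)]))
E
```

```text
tip [ 427.5 -254.1    2.9] [-100.8  -31.2] [[259.6 207.3]] [[365.6 235. ]]
```

View pics/s5.png

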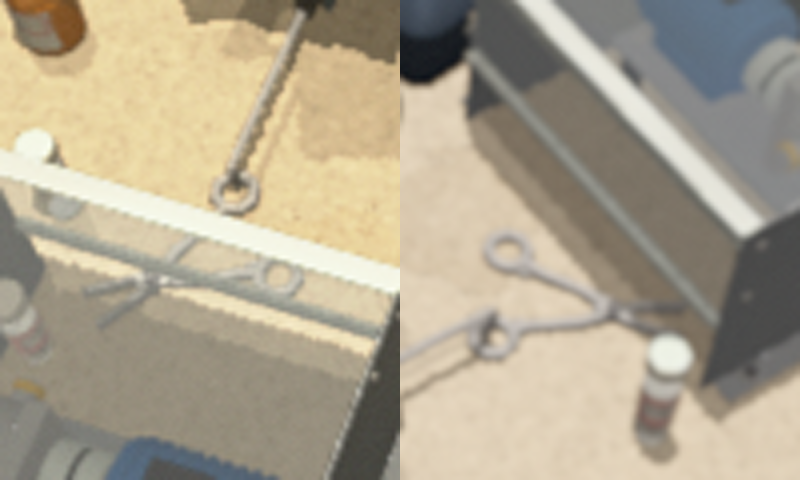

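Both rings are now in front of the guard (top crop ring a (495,338), ring b (507,250), pivot (605,308)), vial_out standing at (655,435).

```bash
python3 - <<'E'
from h import *
np.set_printoptions(precision=1,suppress=True)
S=cam('scene');T=cam('top')
t=lambda x,y:(345+(x-400)/4,150+y/4); s=lambda x,y:(200+x/4,160+y/4)
for n,a,b,z in(('a',(495,338),(235,193),8),('b',(507,250),(277,278),8),('piv',(605,308),(150,280),11),('jaw1',(680,308),(88,291),6),('jaw2',(660,330),(100,324),6)):
    p,q=onz(T,t(*a),z),onz(S,s(*b),z);print(n,p,w2g(p),q,w2g(q))
p=onz(T,t(655,435),0);print('vial base',p,w2g(p))
E
```

```text
a [ 427.9 -262.3    8. ] [-94.8 -36.8] [ 432.  -257.7    8. ] [-95.  -30.6]
b [ 502.9 -256.1    8. ] [-44.8  19.4] [ 507.3 -255.1    8. ] [-42.3  23.1]
piv [ 469.1 -330.7   11. ] [-17.9 -58. ] [ 472.3 -335.9   11. ] [-11.9 -59.5]
jaw1 [ 485.7 -380.8    6. ] [ 28.7 -82.8] [ 459.3 -378.     6. ] [  7.6 -99. ]
jaw2 [ 464.1 -370.1    6. ] [  5.6 -89.9] [ 486.6 -378.4    6. ] [ 27.7 -80.5]
vial base [ 384.5 -379.2    0. ] [ -45.8 -151.4]
```

```bash
python3 - <<'E'
from h import *
rows((321,-50,100.4,-50),(321,-50,200,-50));print(manip.state()['joint_pos'])
E
```

```text
(321, -50, 100.4, -50) -> [-1.206, -1.864, 0.002, 0.002, 0.01, 1.075]
(321, -50, 200, -50) -> [-1.209, -1.864, -2.488, 0.002, 0.01, 1.075]
[-4.58008299e-01  2.11346585e-01  2.34310863e+00  2.18140393e-04
  5.88194986e-01  1.87266371e+00]
```

Emit:
move_arm([
  [[255,-0.15,-0.23,0,0,0,0.13],[255,-0.4,-0.62,0,0,0,0.36],[255,-0.65,-1.0,0,0,0,0.6],[255,-0.9,-1.4,0,0,0,0.8],[255,-1.1,-1.7,0,0,0,1.0],[255,-1.2,-1.86,0,0,0,1.07],[255,-1.2,-1.86,0,0,0,1.07],[255,-1.2,-1.86,-0.6,0,0,1.07],[255,-1.2,-1.86,-1.6,0,0,1.07],[255,-1.2,-1.86,-2.5,0,0,1.07]],
])

```text
clock: 11.0
tool_pos: [320.9, -50.7, 201.7]
orientation: [2.847, -1.327, -0.001]
ft_force: [0.6, -0.1, -1.7]
grip_width: 13.8
finger_force: 45.0
```

```bash
python3 - <<'E'
from h import *
o=(454,84.7)
print(yaw());rows((400,30,230,0),(*o,216,43.7),(*o,116.5,43.7));print(manip.state()['joint_pos'])
f=manip.grab_frame('scene')[:,:,::-1].copy();cv2.imwrite('pics/s6raw.png',f)
t=manip.grab_frame('top')[:,:,::-1].copy();cv2.imwrite('pics/t6raw.png',t)
E
```

```text
-49.98432886480153
(400, 30, 230, 0) -> [-0.274, -2.813, -0.707, 0.001, 0.003, -8.331]
(454, 84.7, 216, 43.7) -> [-0.453, -4.726, -0.358, -0.0, 0.004, -15.614]
(454, 84.7, 116.5, 43.7) -> [-0.452, -4.727, 2.13, -0.0, 0.004, -15.614]
[-1.92211915e-01  1.43156246e-02  2.20815666e+00 -7.31494347e-06
  9.19478903e-01  2.25097993e+00]
```

Emit:
move_arm([
  [[255,-0.1,-0.5,-0.7,0,0,-1.7],[255,-0.45,-4.73,-0.7,0,0,-15.61],[255,-0.45,-4.73,-0.7,0,0,-15.61],[255,-0.45,-4.73,-0.7,0,0,-15.61],[255,-0.45,-4.73,-0.7,0,0,-15.61],[255,-0.45,-4.73,-0.7,0,0,-15.61],[255,-0.45,-4.73,-0.7,0,0,-15.61],[255,-0.45,-4.73,-0.7,0,0,-15.61],[255,-0.45,-4.73,-0.7,0,0,-15.61],[255,-0.45,-4.73,-0.7,0,0,-15.61]],
])

```text
clock: 12.35
tool_pos: [453.9, 84.7, 227.1]
orientation: [-2.917, -1.166, 0.004]
ft_force: [0.4, -0.4, -1.8]
grip_width: 13.7
finger_force: 45.0
```

```bash
python3 - <<'E'
from h import *
o=(454,84.7)
print(yaw());rows((*o,150,43.7),(*o,116,43.7),(*o,190,43.7))
s=cv2.imread('pics/s6raw.png');t=cv2.imread('pics/t6raw.png')
big=lambda im,x0,y0,x1,y1,k:cv2.resize(im[y0:y1,x0:x1],None,fx=k,fy=k,interpolation=cv2.INTER_CUBIC)
cv2.imwrite('pics/s6.png',np.hstack([big(s,200,150,300,270,4),big(t,325,150,425,270,4)]))
E
```

```text
43.582427147932236
(454, 84.7, 150, 43.7) -> [0.007, 0.005, 1.928, -0.016, 0.023, -0.02]
(454, 84.7, 116, 43.7) -> [0.009, 0.006, 2.778, -0.016, 0.023, -0.02]
(454, 84.7, 190, 43.7) -> [0.005, 0.003, 0.928, -0.016, 0.023, -0.02]
```

View pics/s6.png

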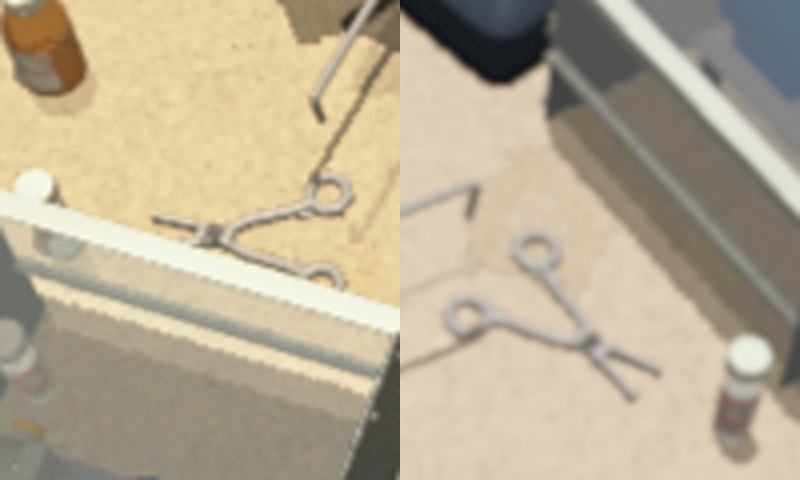

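The clamp lies wholly in front of the guard (top crop: ring a (468,315), ring b (537,250), pivot (590,342)), the hook is free. Lay the rod back.

Emit:
move_arm([
  [[255,0.01,0,1.3,0,0,0],[255,0.01,0,2.3,0,0,0],[255,0.01,0,2.6,0,0,0],[255,0.01,0,2.77,0,0,0],[255,0.01,0,2.78,0,0,0],[255,0.01,0,2.78,0,0,0]],
])

```text
clock: 13.1
tool_pos: [455.5, 85.6, 118.5]
orientation: [2.916, 1.169, 0.004]
ft_force: [0.1, 0.0, -1.8]
grip_width: 13.9
finger_force: 45.0
```

```bash
python3 -c "
from h import *
rows((454,84.7,115.8,43.7));print(manip.state()['qvel'],manip.state()['ft_force'])"
```

```text
(454, 84.7, 115.8, 43.7) -> [-0.042, -0.01, 0.067, 0.013, -0.02, -0.002]
[-0.00042868 -0.00177237  0.00089874  0.00050128 -0.00204227 -0.00067525] [ 0.11301357  0.00478726 -1.75017812]
```

Emit:
move_arm([
  [[255,-0.04,-0.01,0.065,0,0,0],[255,-0.04,-0.01,0.065,0,0,0],[255,-0.04,-0.01,0.065,0,0,0]],
])

```text
clock: 13.48
tool_pos: [454.0, 84.6, 115.5]
orientation: [2.915, 1.17, 0.003]
ft_force: [1.1, -1.2, 2.4]
grip_width: 14.2
finger_force: 45.0
```

Emit:
move_arm([
  [[150,0,0,0,0,0,0],[0,0,0,0,0,0,0],[0,0,0,0,0,0,0],[0,0,0,0,0,0,0],[0,0,0,-0.5,0,0,0],[0,0,0,-1.5,0,0,0],[0,0,0,-2.8,0,0,0],[0,0,0,-2.8,0,0,0]],
])

```text
clock: 14.48
tool_pos: [455.4, 85.0, 230.5]
orientation: [2.914, 1.169, 0.014]
ft_force: [0.7, 1.3, -1.1]
grip_width: 89.9
finger_force: 0.0
```

```bash
python3 - <<'E'
from h import *
np.set_printoptions(precision=1,suppress=True)
S=cam('scene');T=cam('top')
t=lambda x,y:(325+(x-400)/4,150+y/4); s=lambda x,y:(200+x/4,150+y/4)
P={}
for n,a,b,z in(('a',(468,315),(329,194),8),('b',(537,250),(324,277),8),('piv',(590,342),(212,237),11),('j1',(660,373),(155,218),6),('j2',(632,398),None,6)):
    p=onz(T,t(*a),z);P[n]=p;print(n,p,w2g(p),onz(S,s(*b),z) if b else '')
ax=P['piv']-(P['a']+P['b'])/2;th=np.degrees(np.arctan2(ax[1],ax[0]));u=ax[:2]/np.linalg.norm(ax[:2])
g=P['piv'][:2]-38*u;print('axis',th,'grasp',g,w2g(g),np.linalg.norm((P['a']-P['b'])[:2]))
print(manip.state()['joint_pos'],yaw())
# hover so wrist camera sees clamp: TCP z 230
for yw in(th,th+180): print(yw,'j6=',np.degrees(np.arctan2(g[1],g[0]))+90-yw)
rows((*g,260,th),(*g,260,th+180))
E
```

```text
a [ 428.  -187.7    8. ] [-146.2   17.4] [ 431.3 -184.2    8. ]
b [ 494.  -222.1    8. ] [-74.7  37.9] [ 491.8 -213.2    8. ]
piv [ 425.3 -272.9   11. ] [-89.5 -46.3] [ 429.7 -273.9   11. ]
j1 [ 416. -323.    6.] [-61.7 -89. ] [ 394.8 -305.6    6. ]
j2 [ 391.8 -308.3    6. ] [-89.4 -95. ] 
axis -117.70860911327935 grasp [ 442.9 -239.3] [-99.8  -9.7] 74.39963116296973
[0.2 0.2 1.9 0.  1.  1. ] 43.70107702443901
-117.70860911327935 j6= 179.32935952727826
62.29139088672065 j6= -0.6706404727217361
(np.float64(442.9320286603606), np.float64(-239.28518384454043), 260, np.float64(-117.70860911327935)) -> [-5.82, 5.651, -0.753, -0.091, -0.085, 26.901]
(np.float64(442.9320286603606), np.float64(-239.28518384454043), 260, np.float64(62.29139088672065)) -> [-5.82, 5.651, -0.753, 0.06, -0.064, -3.099]
```

Emit:
move_arm([
  [[0,-0.8,0.8,-0.75,0,0,-0.5],[0,-5.82,5.65,-0.75,0,0,-3.1],[0,-5.82,5.65,-0.75,0,0,-3.1],[0,-5.82,5.65,-0.75,0,0,-3.1],[0,-5.82,5.65,-0.75,0,0,-3.1],[0,-5.82,5.65,-0.75,0,0,-3.1],[0,-5.82,5.65,-0.75,0,0,-3.1],[0,-5.82,5.65,-0.75,0,0,-3.1]],
])

```text
clock: 15.48
tool_pos: [440.6, -238.9, 255.8]
orientation: [-2.687, -1.623, 0.001]
ft_force: [1.2, 0.3, 0.1]
grip_width: 91.1
finger_force: 0.0
```

```bash
cat > ring.py <<'E'
from h import *
np.set_printoptions(precision=1,suppress=True)
st=manip.state();f=manip.grab_frame('wrist');cv2.imwrite('pics/w7.png',f[:,:,::-1]);C=cam('wrist',st)
np.save('w7.npy',np.r_[st['tool_pos'],st['orientation']])
hsv=cv2.cvtColor(f,cv2.COLOR_RGB2HSV); sat,val=hsv[...,1].astype(int),hsv[...,2]
pr=proj(C,[[428,-188,8],[494,-222,8],[425,-273,11],[404,-315,6]]);print('pred',pr)
x0,y0=np.maximum(pr.min(0)-45,0).astype(int);x1,y1=np.minimum(pr.max(0)+45,[640,400]).astype(int);print(x0,y0,x1,y1)
sub=sat[y0:y1,x0:x1];print('sat pct',np.percentile(sub,[2,10,30,50,80]))
th,m=cv2.threshold(sub.astype(np.uint8),0,255,cv2.THRESH_BINARY_INV|cv2.THRESH_OTSU);print('otsu',th)
cs,h=cv2.findContours(m,cv2.RETR_CCOMP,cv2.CHAIN_APPROX_NONE)
for i,c in enumerate(cs):
    a=cv2.contourArea(c)
    if a<60: continue
    M=cv2.moments(c);u=(M['m10']/M['m00']+x0,M['m01']/M['m00']+y0);(_,r)=cv2.minEnclosingCircle(c)
    print('hole' if h[0][i][3]>=0 else 'blob',a,round(r,1),np.round(u,1),onz(C,u,8),cv2.boundingRect(c))
np.save('m.npy',m)
E
python3 ring.py
```

```text
pred [[280.9 150.4]
 [351.9 149.8]
 [316.  221.3]
 [316.8 259.3]]
235 104 396 304
sat pct [12. 17. 46. 49. 53.]
otsu 35.0
blob 117.0 9.2 [326.8 299.4] [ 391.3 -364.8    8. ] (83, 191, 19, 9)
blob 7915.5 102.4 [316. 231.] [ 419.3 -283.8    8. ] (0, 24, 161, 159)
hole 404.0 17.1 [317.5 245.4] [ 412.8 -299.7    8. ] (72, 125, 26, 30)
hole 303.0 10.3 [351.9 144.9] [ 496.2 -217.5    8. ] (107, 31, 21, 21)
hole 303.5 10.6 [280.8 145.6] [ 430.4 -183.6    8. ] (36, 31, 21, 22)
```

```bash
python3 - <<'E'
from h import *
rows((433.9,-231.4,255,62.7),(433.9,-231.4,95,62.7),(433.9,-231.4,80.5,62.7))
E
```

```text
(433.9, -231.4, 255, 62.7) -> [0.077, -0.236, 0.027, -0.019, -0.006, -0.059]
(433.9, -231.4, 95, 62.7) -> [0.075, -0.228, 4.027, -0.019, -0.006, -0.059]
(433.9, -231.4, 80.5, 62.7) -> [0.075, -0.227, 4.39, -0.019, -0.006, -0.059]
```

Emit:
move_arm([
  [[0,0.08,-0.23,0.5,0,0,-0.06],[0,0.08,-0.23,1.7,0,0,-0.06],[0,0.08,-0.23,2.9,0,0,-0.06],[0,0.08,-0.23,3.8,0,0,-0.06],[0,0.08,-0.23,4.1,0,0,-0.06],[0,0.08,-0.23,4.1,0,0,-0.06],[0,0.08,-0.23,4.1,0,0,-0.06]],
])

```text
clock: 16.4
tool_pos: [435.5, -232.6, 94.2]
orientation: [2.681, 1.633, 0.002]
ft_force: [0.0, 0.1, -0.1]
grip_width: 91.1
finger_force: 0.0
```

```bash
python3 - <<'E'
from h import *
rows((433.9,-231.4,80.5,62.7))
E
```

```text
(433.9, -231.4, 80.5, 62.7) -> [0.01, -0.05, 0.342, 0.028, -0.0, -0.001]
```

Emit:
move_arm([
  [[0,0.01,-0.05,0.2,0,0,0],[0,0.01,-0.05,0.34,0,0,0],[60,0.01,-0.05,0.34,0,0,0],[60,0.01,-0.25,0.34,0,0,0],[60,0.01,-0.5,0.34,0,0,0],[60,0.01,-0.75,0.34,0,0,0],[60,0.01,-1.0,0.34,0,0,0],[60,0.01,-1.2,0.34,0,0,0],[60,0.01,-1.2,0.34,0,0,0]],
], squeeze=15)

```text
clock: 17.52
tool_pos: [391.1, -209.5, 79.2]
orientation: [-2.682, -1.633, 0.001]
ft_force: [-0.4, 0.5, -0.0]
grip_width: 69.5
finger_force: 0.0
```

Emit:
move_arm([
  [[255,0,0,0,0,0,0],[255,0,0,0,0,0,0],[255,0,0,0,0,0,0],[255,0,0,0,0,0,0],[255,0,0,0,0,0,0],[255,0,0,0,0,0,0],[255,0,0,0,0,0,0],[255,0,0,0,0,0,0]],
], squeeze=30)

```text
clock: 18.52
tool_pos: [392.0, -210.1, 79.2]
orientation: [-2.683, -1.633, -0.0]
ft_force: [1.1, -1.2, -0.3]
grip_width: 26.6
finger_force: 28.9
```

```bash
python3 - <<'E'
from h import *
np.set_printoptions(precision=1,suppress=True)
st=manip.state();print(st['grip_width'],st['finger_force'],st['tool_pos'])
f=manip.grab_frame('wrist');cv2.imwrite('pics/w8.png',f[:,:,::-1]);C=cam('wrist',st)
sat=cv2.cvtColor(f,cv2.COLOR_RGB2HSV)[...,1]
for th in(35,28,42):
    m=(sat<th).astype(np.uint8)
    cs,h=cv2.findContours(m,cv2.RETR_CCOMP,cv2.CHAIN_APPROX_NONE)
    for i,c in enumerate(cs):
        a=cv2.contourArea(c)
        if h[0][i][3]<0 or a<250 or a>1500: continue
        M=cv2.moments(c);u=(M['m10']/M['m00'],M['m01']/M['m00']);r=cv2.minEnclosingCircle(c)[1]
        if a/(np.pi*r*r)<.7: continue
        p=onz(C,u,8);t=R.from_rotvec(st['orientation']).inv().apply(p-st['tool_pos'])
        print(th,a,round(r,1),np.round(u,1),p,'tool',t)
E
```

```text
26.582852814539184 28.875036612153053 [ 392.  -210.1   79.2]
35 1107.0 20.1 [275.5 174.9] [ 394.1 -164.     8. ] tool [ 41.9 -19.3  71.2]
35 1126.5 19.9 [346.9 171.5] [ 427.5 -179.2    8. ] tool [43.7 17.3 71.2]
28 1137.0 20.6 [275.5 174.8] [ 394.2 -164.     8. ] tool [ 42.  -19.3  71.2]
28 1153.0 20.8 [347.  171.4] [ 427.5 -179.2    8. ] tool [43.7 17.3 71.2]
42 1081.5 19.8 [275.5 174.9] [ 394.1 -164.     8. ] tool [ 41.9 -19.3  71.2]
42 1088.5 19.9 [346.8 171.3] [ 427.4 -179.2    8. ] tool [43.7 17.3 71.2]
```

```bash
python3 - <<'E'
from h import *
np.set_printoptions(precision=1,suppress=True)
S=cam('scene');T=cam('top')
t=cv2.imread('pics/top0.png');s=cv2.imread('pics/scene0.png')
for n,im,c in(('top',t,T),('scene',s,S)):
    h=cv2.cvtColor(im,cv2.COLOR_BGR2HSV)
    blue=((h[...,0]>95)&(h[...,0]<125)&(h[...,1]>70)).astype(np.uint8)
    n_,l,st,ce=cv2.connectedComponentsWithStats(blue)
    for k in np.argsort(-st[1:,4])[:3]+1:
        pts=np.argwhere(l==k)[:,::-1].astype(np.float32);hull=cv2.convexHull(pts)
        ap=cv2.approxPolyDN(hull,6)[0] if hasattr(cv2,'approxPolyDN') else hull[:,0]
        print(n,st[k]);
        for p in ap: print('   ',p,onz(c,p,0)[:2],onz(c,p,100)[:2])
cc=np.array([619,119]);a=np.radians(38)
# where is case/body footprint
for al in(-38,38):
  for ac in(-89,89): print(cc+16*np.array([np.cos(a),np.sin(a)])+al*np.array([np.cos(a),np.sin(a)])+ac*np.array([np.sin(a),-np.cos(a)]))
E
```

```text
top [ 281   56  123   89 4271]
    [403. 106.] [ 974.5 -272.8] [ 859.8 -277.5]
    [357. 143.] [ 765.1 -158.4] [ 668.6 -173. ]
    [351. 144.] [ 756. -141.] [ 660.3 -157.1]
    [288.  96.] [924.  117.6] [813.7  79. ]
    [281.  89.] [952.9 151.8] [840.1 110.2]
    [281.  87.] [963.1 155. ] [849.4 113.1]
    [298.  66.] [1090.8  130.3] [966.   90.6]
    [301.  63.] [1110.5  124.6] [984.   85.4]
    [307.  60.] [1133.2  108.1] [1004.8   70.3]
    [311.  59.] [1142.8   95.5] [1013.5   58.8]
    [330.  56.] [1178.3   32.1] [1045.9    0.9]
    [333.  56.] [1181.2   21.3] [1048.5   -9. ]
    [335.  57.] [1177.2   12.7] [1044.9  -16.8]
    [340.  60.] [1164.5   -9.3] [1033.3  -36.9]
    [382.  88.] [1048.3 -187.4] [ 927.2 -199.5]
    [398. 100.] [1000.3 -251.6] [ 883.4 -258.1]
    [403. 105.] [ 979.5 -272. ] [ 864.4 -276.8]
top [406 134  37  40 506]
    [442. 156.] [ 777.4 -425.1] [ 679.8 -416.6]
    [428. 171.] [ 704.7 -390.6] [ 613.5 -385.1]
    [426. 172.] [ 699.2 -385.3] [ 608.4 -380.2]
    [422. 173.] [ 692.1 -374.1] [ 602. -370.]
    [419. 170.] [ 701.8 -363.7] [ 610.8 -360.5]
    [41
[... 2157 characters left out ...]
 -413.2] [ 631.4 -403.6]
    [228. 277.] [ 585.4 -404.9] [ 624.1 -396. ]
    [232. 271.] [ 574.2 -389.8] [ 614.  -382.5]
    [234. 271.] [ 576.5 -385. ] [ 616.  -378.1]
    [241. 272.] [ 587.1 -369. ] [ 625.6 -363.7]
    [256. 277.] [ 617.1 -337.6] [ 652.7 -335.4]
scene [441 312  16   9  43]
    [456. 313.] [923.4  89.9] [928.7  49.9]
    [453. 318.] [930.6  75.9] [935.2  37.3]
    [450. 319.] [929.4  67.6] [934.2  29.8]
    [446. 320.] [927.2  57. ] [932.2  20.3]
    [442. 320.] [922.9  47.9] [928.3  12. ]
    [441. 319.] [919.7  46.9] [925.4  11.2]
    [455. 312.] [920.2  89. ] [925.8  49.1]
    [456. 312.] [921.3  91.3] [926.8  51.2]
[546.9 175.6]
[656.5  35.3]
[606.8 222.4]
[716.3  82.1]
```

```bash
cat > place.py <<'E'
from h import *
def tcp(cc,cyaw,al,ac=0):
    u=np.array([np.cos(np.radians(cyaw)),np.sin(np.radians(cyaw))]);v=np.array([-u[1],u[0]])
    ty=np.radians(cyaw-2.8);X=np.array([np.cos(ty),np.sin(ty)]);Y=np.array([X[1],-X[0]])
    return np.asarray(cc)+al*u+ac*v+16.2*X-1.9*Y, cyaw-2.8
E
python3 - <<'E'
from place import *
p,y=tcp((619.3,119.1),37.9,5);print(p,y)
rows((*manip.state()['tool_pos'][:2],215,62.7),(*p,215,y))
E
```

```text
[635.40693587 133.04099555] 35.1
(np.float64(392.0041405424866), np.float64(-210.05809760986412), 215, 62.7) -> [0.0, -0.0, -3.395, -0.001, -0.001, -0.006]
(np.float64(635.4069358675765), np.float64(133.04099554670336), 215, 35.1) -> [10.414, 1.466, -3.394, -0.001, -0.001, 4.594]
```

Emit:
move_arm([
  [[255,0,0,-0.5,0,0,0],[255,0,0,-1.8,0,0,0],[255,0,0,-3.0,0,0,0],[255,0,0,-3.4,0,0,0],[255,1.3,0.18,-3.4,0,0,0.6],[255,2.7,0.38,-3.4,0,0,1.2],[255,4.1,0.58,-3.4,0,0,1.8],[255,5.5,0.78,-3.4,0,0,2.4],[255,6.9,0.98,-3.4,0,0,3.0],[255,8.2,1.16,-3.4,0,0,3.6]],
], squeeze=35)

```text
clock: 19.82
tool_pos: [584.1, 61.7, 214.5]
orientation: [-2.942, -1.1, 0.003]
ft_force: [0.3, -1.5, -1.5]
grip_width: 26.4
finger_force: 33.7
```

```bash
python3 - <<'E'
from place import *
st=manip.state();print(st['grip_width'],st['finger_force'],st['tool_pos'])
p,y=tcp((619.3,119.1),37.9,5)
rows((*p,215,y))
E
```

```text
26.423107339869418 33.73862586915493 [584.12670831  61.73356823 214.53550795]
(np.float64(635.4069358675765), np.float64(133.04099554670336), 215, 35.1) -> [2.137, -0.505, -0.014, -0.009, 0.016, 0.98]
```

Emit:
move_arm([
  [[255,1.1,-0.25,0,0,0,0.5],[255,2.14,-0.5,0,0,0,0.98],[255,2.14,-0.5,0,0,0,0.98],[255,2.14,-0.5,0,0,0,0.98]],
])

```text
clock: 20.32
tool_pos: [634.3, 130.9, 214.3]
orientation: [2.994, 0.95, -0.005]
ft_force: [0.4, 0.1, -1.7]
grip_width: 26.5
finger_force: 33.7
```

```bash
python3 - <<'E'
from place import *
np.set_printoptions(precision=1,suppress=True)
st=manip.state();print(st['grip_width'],st['tool_pos'],yaw(st))
f=manip.grab_frame('wrist');im=f[:,:,::-1].copy();C=cam('wrist',st);np.save('w9.npy',np.r_[st['tool_pos'],st['orientation']])
cv2.imwrite('pics/w9raw.png',im)
# predicted case outline at rim and floor, drawn over
u=np.array([np.cos(np.radians(37.9)),np.sin(np.radians(37.9))]);v=np.array([-u[1],u[0]]);c=np.array([619.3,119.1])
for L,W,z,col in((100,49,26,(0,0,255)),(95,44,5,(0,255,0))):
    q=[np.r_[c+a*L*u+b*W*v,z] for a,b in((1,1),(1,-1),(-1,-1),(-1,1))]
    pp=proj(C,q);print(pp)
    cv2.polylines(im,[(pp*16).astype(np.int32)],True,col,1,cv2.LINE_AA,4)
cv2.imwrite('pics/w9.png',im)
E
```

```text
26.50676700282767 [634.3 130.9 214.3] 35.2152711776906
[[251.2 108.4]
 [368.5 102.6]
 [369.7 314.8]
 [270.3 318.8]]
[[261.6 114.7]
 [359.2 109.9]
 [361.5 299. ]
 [277.4 302.5]]
```

View pics/w9.png

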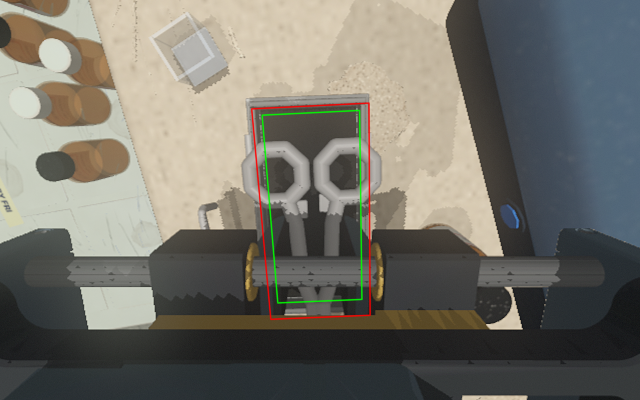

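The wrist view shows the shut clamp above the case; the case's rim far corners are about (247,98) and (369,95), a few mm beyond my predicted outline.

```bash
python3 - <<'E'
from place import *
np.set_printoptions(precision=1,suppress=True)
w=np.load('w9.npy');st=dict(tool_pos=w[:3],orientation=w[3:]);C=cam('wrist',st)
g=cv2.cvtColor(cv2.imread('pics/w9raw.png'),cv2.COLOR_BGR2GRAY).astype(int)
print('col 265',list(enumerate(g[88:122,265],88)));print('col 350',list(enumerate(g[88:122,350],88)))
for r in(112,125,205,222): print(r,g[r,240:275],g[r,350:380])
for n,uv in(('FL',(247,98)),('FR',(369,95))): print(n,onz(C,uv,26))
print('near rim inner/outer col 318',list(g[295:325,318]))
E
```

```text
col 265 [(88, np.int64(188)), (89, np.int64(188)), (90, np.int64(188)), (91, np.int64(188)), (92, np.int64(188)), (93, np.int64(188)), (94, np.int64(189)), (95, np.int64(190)), (96, np.int64(192)), (97, np.int64(155)), (98, np.int64(155)), (99, np.int64(157)), (100, np.int64(137)), (101, np.int64(131)), (102, np.int64(152)), (103, np.int64(155)), (104, np.int64(150)), (105, np.int64(141)), (106, np.int64(116)), (107, np.int64(90)), (108, np.int64(102)), (109, np.int64(90)), (110, np.int64(80)), (111, np.int64(81)), (112, np.int64(84)), (113, np.int64(85)), (114, np.int64(84)), (115, np.int64(85)), (116, np.int64(85)), (117, np.int64(83)), (118, np.int64(85)), (119, np.int64(83)), (120, np.int64(83)), (121, np.int64(83))]
col 350 [(88, np.int64(193)), (89, np.int64(194)), (90, np.int64(193)), (91, np.int64(193)), (92, np.int64(193)), (93, np.int64(200)), (94, np.int64(155)), (95, np.int64(153)), (96, np.int64(156)), (97, np.int64(125)), (98, np.int64(134)), (99, np.int64(156)), (100, np.int64(155)), (101, np.int64(150)), (102, np.int64(136)), (103, np.int64(106)), (104, np.int64(87)),
[... 1235 characters left out ...]
26 105 104
  98  97 103 105 103  86  72  69  68  82  73  53  58  61  61  64  62] [ 60  62  60  62  61  60  62  66  66  65  87 128 143 140 131 117 131 135
 148 174 184 181 181 184 161 123 113 113 113 114]
FL [673.1 226.5  26. ]
FR [733.4 145.2  26. ]
near rim inner/outer col 318 [np.int64(76), np.int64(76), np.int64(79), np.int64(83), np.int64(81), np.int64(77), np.int64(75), np.int64(79), np.int64(90), np.int64(95), np.int64(98), np.int64(98), np.int64(98), np.int64(98), np.int64(97), np.int64(99), np.int64(98), np.int64(98), np.int64(100), np.int64(72), np.int64(71), np.int64(73), np.int64(74), np.int64(73), np.int64(72), np.int64(74), np.int64(74), np.int64(74), np.int64(74), np.int64(73)]
```

```bash
python3 - <<'E'
from place import *
np.set_printoptions(precision=1,suppress=True)
w=np.load('w9.npy');st=dict(tool_pos=w[:3],orientation=w[3:]);C=cam('wrist',st)
P=lambda u,v:onz(C,(u,v),26)[:2]
an=lambda a,b:np.degrees(np.arctan2(*(b-a)[::-1]))
FL,FR=P(244.9,97.2),P(369,93.1);print('FL,FR',FL,FR,np.linalg.norm(FL-FR),'short yaw',an(FR,FL)-90)
print('right edge yaw',an(P(368.7,222),P(368.9,112)),'left',an(P(255,205),P(245.8,112)))
print('inner w',np.linalg.norm(P(254.8,112)-P(360.3,109)))
y=np.radians(an(FR,FL)-90);u=np.array([np.cos(y),np.sin(y)])
c=(FL+FR)/2-100*u;print('centre',c)
t0=proj(C,np.r_[c-100*u,26]);print('near edge expected px',t0,proj(C,np.r_[c-95*u,26]))
# ring px -> clamp pose in tool now (rings z = tool_z-71.2)
z=st['tool_pos'][2]-71.2
for uv in((275,175),(347,172)):
    print(R.from_rotvec(st['orientation']).inv().apply(onz(C,uv,z)-st['tool_pos']))
E
```

```text
FL,FR [672.7 228.3] [734.6 146.1] 102.863502286232 short yaw 36.998831040819056
right edge yaw 37.47855916915865 left 38.12660131590634
inner w 88.4110783525627
centre [623.7 127. ]
near edge expected px [[314.3 309.5]] [[314.2 304.9]]
[ 42.  -19.9  71.1]
[43.5 16.9 71.1]
```

```bash
python3 - <<'E'
from place import *
np.set_printoptions(precision=1,suppress=True)
w=np.load('w9.npy');st=dict(tool_pos=w[:3],orientation=w[3:]);C=cam('wrist',st)
P=lambda u,v:onz(C,(u,v),26)[:2]
y=37.6;u=np.array([np.cos(np.radians(y)),np.sin(np.radians(y))]);v=np.array([-u[1],u[0]])
f=P(307.6,104.7);n=P(314,303.2);lat=(P(254.8,112)+P(360.3,109))/2
print('inner length',(f-n)@u)
c=((f+n)/2@u)*u+(lat@v)*v;print('centre',c)
for al in(3,):
    p,ty=tcp(c,y,al);print(p,ty);rows((*p,150,ty),(*p,110,ty),(*p,86,ty))
E
```

```text
inner length 185.49980734655634
centre [624.1 126. ]
[638.7 138.6] 34.800000000000004
(np.float64(638.6663650736068), np.float64(138.63726008527087), 150, 34.800000000000004) -> [0.211, -0.104, 1.616, -0.006, 0.021, 0.062]
(np.float64(638.6663650736068), np.float64(138.63726008527087), 110, 34.800000000000004) -> [0.213, -0.103, 2.616, -0.006, 0.021, 0.062]
(np.float64(638.6663650736068), np.float64(138.63726008527087), 86, 34.800000000000004) -> [0.215, -0.103, 3.216, -0.006, 0.021, 0.062]
```

Emit:
move_arm([
  [[255,0.21,-0.1,0.8,0,0,0.06],[255,0.21,-0.1,1.8,0,0,0.06],[255,0.21,-0.1,2.4,0,0,0.06],[255,0.21,-0.1,2.56,0,0,0.06],[255,0.21,-0.1,2.56,0,0,0.06],[255,0.21,-0.1,2.56,0,0,0.06]],
])

```text
clock: 21.12
tool_pos: [640.5, 139.2, 114.4]
orientation: [2.998, 0.94, 0.004]
ft_force: [0.1, -0.3, -1.5]
grip_width: 26.3
finger_force: 33.7
```

```bash
python3 - <<'E'
from place import *
np.set_printoptions(precision=1,suppress=True)
st=manip.state();print(st['tool_pos'],yaw(st),st['ft_force'],st['grip_width'])
rows((638.7,138.6,110,34.8),(638.7,138.6,85,34.8))
f=manip.grab_frame('wrist');cv2.imwrite('pics/w10raw.png',f[:,:,::-1]);C=cam('wrist',st)
y=37.6;u=np.array([np.cos(np.radians(y)),np.sin(np.radians(y))]);v=np.array([-u[1],u[0]]);c=np.array([624.1,126])
g=cv2.cvtColor(f,cv2.COLOR_RGB2GRAY).astype(int)
for al in(95,): print('far inner exp',proj(C,np.r_[c+al*u,26]))
for al in(80,): print('L/R inner exp',proj(C,[np.r_[c+al*u+44*v,26],np.r_[c+al*u-44*v,26]]))
q=proj(C,np.r_[c+80*u,26])[0];r=int(round(q[1]));print(r,'left',list(g[r,170:250:2]),'right',list(g[r,370:450:2]))
print('col',int(q[0]),list(g[:r,int(q[0])][::2]))
z=st['tool_pos'][2]-71.2
m=(cv2.cvtColor(f,cv2.COLOR_RGB2HSV)[...,1]);
E
```

```text
[640.5 139.2 114.4] 34.804483621542914 [ 0.1 -0.3 -1.5] 26.29799929957884
(638.7, 138.6, 110, 34.8) -> [-0.047, -0.013, 0.11, 0.01, -0.024, 0.001]
(638.7, 138.6, 85, 34.8) -> [-0.049, -0.014, 0.735, 0.01, -0.024, 0.001]
far inner exp [[307.9 111.9]]
L/R inner exp [[230.1 144. ]
 [389.1 136.1]]
140 left [np.int64(184), np.int64(185), np.int64(189), np.int64(192), np.int64(193), np.int64(192), np.int64(190), np.int64(189), np.int64(189), np.int64(188), np.int64(187), np.int64(186), np.int64(187), np.int64(188), np.int64(189), np.int64(190), np.int64(191), np.int64(193), np.int64(192), np.int64(188), np.int64(170), np.int64(171), np.int64(173), np.int64(161), np.int64(125), np.int64(140), np.int64(119), np.int64(135), np.int64(147), np.int64(124), np.int64(82), np.int64(79), np.int64(79), np.int64(77), np.int64(89), np.int64(74), np.int64(72), np.int64(71), np.int64(70), np.int64(70)] right [np.int64(65), np.int64(66), np.int64(67), np.int64(66), np.int64(64), np.int64(91), np.int64(81), np.int64(71), np.int64(72), np.int64(71), np.int64(112), np.int64(145), np.int64(133), np.int64(120)
[... 739 characters left out ...]
(190), np.int64(190), np.int64(191), np.int64(191), np.int64(191), np.int64(192), np.int64(191), np.int64(191), np.int64(191), np.int64(190), np.int64(184), np.int64(176), np.int64(174), np.int64(176), np.int64(175), np.int64(175), np.int64(175), np.int64(175), np.int64(176), np.int64(178), np.int64(178), np.int64(180), np.int64(180), np.int64(179), np.int64(176), np.int64(175), np.int64(173), np.int64(171), np.int64(171), np.int64(137), np.int64(138), np.int64(137), np.int64(116), np.int64(140), np.int64(136), np.int64(130), np.int64(106), np.int64(88), np.int64(64), np.int64(59), np.int64(65), np.int64(67), np.int64(66), np.int64(65), np.int64(65), np.int64(64), np.int64(62), np.int64(63)]
```

Emit:
move_arm([
  [[255,-0.05,-0.01,0.2,0,0,0],[255,-0.05,-0.01,0.4,0,0,0],[255,-0.05,-0.01,0.55,0,0,0],[255,-0.05,-0.01,0.66,0,0,0],[255,-0.05,-0.01,0.7,0,0,0],[255,-0.05,-0.01,0.72,0,0,0],[255,-0.05,-0.01,0.72,0,0,0]],
])

```text
clock: 22.05
tool_pos: [638.1, 138.6, 84.3]
orientation: [-2.998, -0.94, -0.001]
ft_force: [-0.0, -0.6, -1.6]
grip_width: 26.4
finger_force: 33.7
```

Emit:
move_arm([
  [[255,0,0,0.02,0,0,0],[255,0,0,0.04,0,0,0],[255,0,0,0.04,0,0,0]],
])

```text
clock: 22.42
tool_pos: [638.2, 138.6, 84.1]
orientation: [2.998, 0.94, 0.002]
ft_force: [-2.8, -0.7, 7.0]
grip_width: 26.6
finger_force: 33.8
```

Emit:
move_arm([
  [[125,0,0,0.01,0,0,0],[125,0,0,0.01,0,0,0],[125,0,0,0,0,0,0],[125,0,0,0,0,0,0],[125,0,0,-0.4,0,0,0],[125,0,0,-1.0,0,0,0],[125,0,0,-2.4,0,0,0],[125,0,0,-3.6,0,0,0],[125,0,0,-3.6,0,0,0]],
])

```text
clock: 23.55
tool_pos: [639.5, 139.3, 231.8]
orientation: [2.997, 0.94, 0.015]
ft_force: [0.8, -0.3, -0.1]
grip_width: 46.8
finger_force: 0.0
```

```bash
python3 - <<'E'
from h import *
np.set_printoptions(precision=1,suppress=True)
st=manip.state();print(st['tool_pos'],st['grip_width'])
f=manip.grab_frame('wrist');cv2.imwrite('pics/w11.png',f[:,:,::-1]);C=cam('wrist',st)
cv2.imwrite('pics/s11.png',manip.grab_frame('scene')[:,:,::-1]);cv2.imwrite('pics/t11.png',manip.grab_frame('top')[:,:,::-1])
y=37.6;u=np.array([np.cos(np.radians(y)),np.sin(np.radians(y))]);v=np.array([-u[1],u[0]]);c=np.array([624.1,126])
x0,y0=proj(C,np.r_[c+u*90,5])[0];print(x0,y0)
g=cv2.cvtColor(f,cv2.COLOR_RGB2GRAY);best=None
for th in(95,105,115,125):
    cs,h=cv2.findContours((g>th).astype(np.uint8),cv2.RETR_CCOMP,cv2.CHAIN_APPROX_NONE)
    for i,cc in enumerate(cs):
        a=cv2.contourArea(cc);r=cv2.minEnclosingCircle(cc)[1]
        if h[0][i][3]<0 or not 120<a<900 or a/(np.pi*r*r)<.7: continue
        M=cv2.moments(cc);p=onz(C,(M['m10']/M['m00'],M['m01']/M['m00']),13)
        print(th,a,p,'case',(p[:2]-c)@u,(p[:2]-c)@v)
E
```

```text
[639.5 139.3 231.8] 46.829739999273855
310.9474167575343 122.28857372234188
95 320.0 [661.  178.8  13. ] case 61.47139762328883 19.34836110584785
95 325.0 [683.6 149.4  13. ] case 61.436631753393726 -17.77734356322169
95 840.5 [520.2 343.4  13. ] case 50.3433347437761 235.6271933002256
105 327.5 [661.1 178.9  13. ] case 61.5836114056269 19.370070579464652
105 331.5 [683.7 149.3  13. ] case 61.46862374113389 -17.908303884462985
105 855.5 [520.4 343.3  13. ] case 50.437457821846614 235.45775904106486
115 342.5 [661. 179.  13.] case 61.59847075695557 19.47182398349678
115 340.0 [683.9 149.4  13. ] case 61.62429380531611 -17.92715999623987
125 360.5 [661.2 178.9  13. ] case 61.646731214052835 19.296384789623932
125 364.0 [683.9 149.5  13. ] case 61.695502740872335 -17.83302837226153
```

```bash
python3 - <<'E'
from h import *
S=cam('scene');T=cam('top')
for a,b,c in(('scene0','s11',S),('top0','t11',T)):
    d=cv2.absdiff(cv2.imread(f'pics/{a}.png'),cv2.imread(f'pics/{b}.png')).max(2)
    for n,P in dict(A=(236,-328,60),B=(659,-1,60),D=(613,-66,40),vin=(*g2w(57,-116),60),vout=(386,-375,60),hookend=(575,200,50),rodmid=(530,157,55),handle=(454,85,60),tail=(405,39,55)).items():
        x,y=proj(c,P)[0].astype(int);w=d[max(y-10,0):y+11,max(x-10,0):x+11];print(a,n,(x,y),'med',np.median(w),'frac>40',round(float((w>40).mean()),2))
E
```

```text
scene0 A (np.int64(209), np.int64(155)) med 10.0 frac>40 0.0
scene0 B (np.int64(377), np.int64(231)) med 8.0 frac>40 0.05
scene0 D (np.int64(347), np.int64(229)) med 12.0 frac>40 0.0
scene0 vin (np.int64(203), np.int64(238)) med 9.0 frac>40 0.0
scene0 vout (np.int64(210), np.int64(202)) med 11.0 frac>40 0.0
scene0 hookend (np.int64(424), np.int64(181)) med 162.0 frac>40 0.98
scene0 rodmid (np.int64(403), np.int64(173)) med 13.0 frac>40 0.15
scene0 handle (np.int64(369), np.int64(161)) med 13.0 frac>40 0.22
scene0 tail (np.int64(347), np.int64(155)) med 75.0 frac>40 0.68
top0 A (np.int64(381), np.int64(293)) med 16.0 frac>40 0.0
top0 B (np.int64(299), np.int64(144)) med 14.0 frac>40 0.0
top0 D (np.int64(316), np.int64(163)) med 17.0 frac>40 0.0
top0 vin (np.int64(434), np.int64(219)) med 10.0 frac>40 0.0
top0 vout (np.int64(410), np.int64(245)) med 17.0 frac>40 0.0
top0 hookend (np.int64(226), np.int64(153)) med 17.0 frac>40 0.03
top0 rodmid (np.int64(234), np.int64(166)) med 18.0 frac>40 0.26
top0 handle (np.int64(248), np.int64(190)) med 6.0 frac>40 0.11
top0 tail (np.int64(259), np.int64(208)) med 31.0 frac>40 0.4
```

```bash
python3 -c "
from h import *
rows((448.8,81.8,231,43.7))"
```

```text
(448.8, 81.8, 231, 43.7) -> [-4.674, -1.521, -0.126, -0.015, 0.021, -1.478]
```

Emit:
move_arm([
  [[0,-1.2,-0.4,-0.13,0,0,-0.4],[0,-2.6,-0.85,-0.13,0,0,-0.8],[0,-4.0,-1.3,-0.13,0,0,-1.3],[0,-4.67,-1.52,-0.13,0,0,-1.48],[0,-4.67,-1.52,-0.13,0,0,-1.48],[0,-4.67,-1.52,-0.13,0,0,-1.48]],
])

```text
clock: 24.45
tool_pos: [450.7, 82.1, 231.1]
orientation: [-2.916, -1.169, 0.0]
ft_force: [0.6, -0.0, 0.0]
grip_width: 91.3
finger_force: 0.0
```

```bash
python3 - <<'E'
from h import *
np.set_printoptions(precision=1,suppress=True)
st=manip.state();f=manip.grab_frame('wrist');C=cam('wrist',st);cv2.imwrite('pics/w12.png',f[:,:,::-1])
S=cv2.absdiff(cv2.imread('pics/scene0.png'),manip.grab_frame('scene')[:,:,::-1]).max(2)
for n,P in dict(hookend=(577,203,50),rodmid=(530,157,55),caseend=(690,170,26)).items():
    x,y=proj(cam('scene'),P)[0].astype(int);w=S[y-8:y+9,x-8:x+9];print(n,np.median(w),round(float((w>40).mean()),2))
w0=np.load('w1.npy')
for nm,g,CC in(('before',cv2.imread('pics/w1.png',0),cam('wrist',dict(tool_pos=w0[:3],orientation=w0[3:]))),('now',cv2.imread('pics/w12.png',0),C)):
    r0=int(proj(CC,[454,85,66])[0][1])
    sub=(g[140:250,290:345]<60).astype(np.uint8);n,l,s,c=cv2.connectedComponentsWithStats(sub);k=1+np.argmax(s[1:,4])
    x,y,ww,hh,_=s[k];cx=290+c[k][0];print(nm,s[k],onz(CC,(cx,140+y),60),onz(CC,(cx,140+y+hh),60))
E
```

```text
hookend 7.0 0.0
rodmid 7.0 0.0
caseend 7.0 0.32
before [ 18  19  17  82 829] [478.3 107.1  60. ] [427.3  58.1  60. ]
now [ 17  21  17  82 878] [478.2 107.1  60. ] [426.6  57.9  60. ]
```

Rod is back on its rest in its original pose; the clamp is shut in the case; everything stands.

```bash
python3 -c "
from plant import manip
print(manip.job_done())"
```

```text
the job is handed in; nothing more can be done
None
```

I drew the clamp out by a finger ring with the hooked rod, laid the rod back on its rest, and laid the clamp shut and flat in its case; in the camera checks the bottles and vials had not moved, and I handed the job in after about 25 s on the robot clock.

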